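# Hold the check gate open and push the board rack into the test dock

## Robot

A 6-joint arm with a two-finger parallel gripper is mounted at the origin on the work surface. World frame = base frame: x ahead of the robot, y to its left, z up, the work surface at z = 0. Lengths are in m, angles in rad, forces in N, time in s.
With the tool pointing down it reaches from about 0.35 to 0.85 m from the base axis. Payload 8.1 kg.
Tool frame: the origin (TCP) lies between the finger pads; the fingertips stand 19 mm ahead of it and the grasp point (between the pads) is the TCP; z points along the fingers, y is the direction in which the jaws open and shut (so a half turn about z gives the same grasp; the last joint's range is limited). The gripper opens to 85 mm and grips with 20 to 120 N. Pads are 22 mm wide; open, the fingers measure 114 mm over their backs; the gripper's body (76 mm by 85 mm) begins 54 mm behind the grasp point. The pads swing forward as they close: fully open they stand 13 mm farther back than shut.
Start: joints at [-1.428, 0.13, 1.488, -0, 1.523, -0.085], TCP at [0.136, -0.584, 0.25] pointing down, gripper open.
Joint ranges: [-2.96, 2.96], [-0.89, 2.26], [0.02, 2.5], [-1.34, 4.48], [0, 2.73], [-2.66, 2.66]. Speed limits (rad/s): [2.39, 2.39, 2.79, 3.14, 3.14, 3.14].

## Interface

Orientations are given as a unit quaternion [w, x, y, z].
In Python, from bench import ctrl gives the robot as it stands.
- The arm moves only by the tool carry_out, never from a script. Its arguments are lists of equal length, an entry for each row: "rot": the turn, a rotation vector about the tool's x, y, z as a fraction of full scale, a list of three; "travel": the shift along the tool's x, y, z as a fraction of full scale, a list of three; "fingers": the gripper's target within -1 to 1 (shut at 1, half-way at 0, fully open at -1). In form: {"rot": [[wx, wy, wz], ...], "travel": [[x, y, z], ...], "fingers": [fingers, ...]}. A call has exactly 5 rows; each row is the pose to reach, as a shift and turn from the pose commanded when the call began, along the tool's axes at that moment; what a row does not reach only later rows make up. Full scale, the value 1, is 300 mm for a shift and 90 degrees for a turn. A row lasts 1/12 s, in which the tool goes at most 41.7 mm and 7.16 degrees, less where a joint would pass 70% of its speed; a pose out of reach is approached as far as the arm can. A call with a number of a shift or a turn outside -1 to 1 is refused whole. A call with a gripper value outside its range is refused whole. The fingers move at their own pace and stop on an object; "force" is the grip in N (left out, the last holds). Time passes only in rows, so rows that repeat a pose let the fingers close, or fill a call up. It gives the time, the measured TCP pose, the force and the opening at its end, in the units of the state.
- ctrl.get_state(): the state, without advancing time (a new reading comes with each control period).
- ctrl.read_camera(name): name is "scene" or "top" or "wrist"; returns the picture (480x640x3 uint8, red, green, blue); there is no depth.
- ctrl.get_calibration(name): a dict with "vfov" (degrees; the focal length in pixels is half the picture's height over the tangent of half this angle, whatever the lens; pixels are square), "cx", "cy" (the principal point, pixels), "R" (3x3) and "t" (3): a world point X has camera coordinates R X + t. Camera axes: x right, y down, z forward; pixel columns grow to the right and rows downward; lengths in m; the calibration is good to about 2 mm. A picture is of the moment at which its call begins: read the wrist's pose just before it. get_calibration takes no time and is no camera call; for the wrist camera it gives the pose at the moment of the call.
- ctrl.job_done(): hands the job in, once; it reports no verdict.
The state is a dict: "t": time; "joint_positions": joint angles; "joint_velocities": joint speeds; "joint_torque": joint torques, N m; "ee_pos": TCP position; "ee_rot": TCP orientation; "wrist_force": force on the tool from outside, world axes, zero at the start; "torque": the same for the moment, N m; "gripper_width": finger opening in m.
Only numpy, scipy, OpenCV 4.12 (cv2) and the standard library are available. Lean on these libraries where they do the work, as an engineer would, in place of code of your own. Each camera call takes 0.05 s, during which the arm holds its last target.

## Task

Slide the blue rack of circuit boards along its metal chute, past the orange spring gate, until it is fully home against the black end stop. The gate only swings sideways out of the chute, so hold it open with one fingertip while the front of the rack goes past it, then let it swing shut by itself. Only push and touch: the rack stays down on the chute floor, and the other things on the bench stay where they are.

Things in the scene. Friction and masses are not known exactly. Their poses are not given: they have to be found in the camera images.
- chute: Fixed open-topped metal chute, 450 long (its x -225 to 225). Origin on the bench top, on its centreline; x = direction to push the rack, y = across, towards the gate's hinge side, z up. Floor top at z 4; guide walls at y = 47 to 53 on both sides, 18 high. Black end stop 18 high at x = 215 to 225, green floor before it. All heights from the bench, mm.
- rack: Loose blue rack, 130 (x) by 86 (y), 0.26 to 0.47 kg, in the chute with 4 mm play a side; slides easily. Origin: centre of its underside; x towards its front. Base 6 thick; front plate 8 thick (x = 57 to 65), full width, 50 high; side and rear walls 5 thick, 34 high. Three fixed green boards 49 high at x = -59 to -9, y = -24, 0, 24. Home: origin at chute x = 150.
- rack_pocket (a point): Middle of the rack's open pocket, on its floor (6 mm above the underside, rack x = 24 mm). The pocket lies between the boards and the front plate (rack x = -9 to 57, 76 mm wide); a finger reaching into it can push the front plate from behind, 0 to 44 mm above this point.
- rack_front (a point): Middle of the rack's front face, 25 mm above its underside.
- gate (a joint): Angle of the orange gate leaf in rad: 0 shut, grows as its tip swings out to the chute's +y side; 0.47 or more clears the rack, 0.576 is parallel to the chute, 0.62 the limit. A spring shuts it (0.08 N m shut, 0.16 N m open: 1.5 to 3.5 N at mid leaf). Opens when its chute-side face is pushed to +y; a rack pushed against it only presses it shut.
- gate_hinge (a point): Gate hinge axis (upright pin, radius 5 mm, with a 7 mm radius sleeve, 68 high) at chute x = 100, y = 62, 42 mm above the bench. The leaf is a plate 100 long, 6 thick, 22 to 62 mm above the bench; from the pin it points back towards the incoming rack.
- gate_tip (a point): Free end of the gate leaf, at half its height and on its middle plane; moves with the leaf. Shut: chute x = 16, y = 8 mm, in the way of the rack's front plate. Once the rack's front is past the tip, the leaf released just rubs along the rack's side, and shuts behind it when the rack is home.
- chute_stop (a point): Middle of the end stop's near face at chute x = 215 mm, on the chute floor (4 mm above the bench).
- spool: Bystander: grey spool of solder, 54 diameter, 40 high, standing. Origin under its centre.
- jar: Bystander: clear jar with steel cap, 48 diameter, 62 high. Origin under its centre.
- heatsink: Bystander: finned aluminium heat sink, 50 x 45, 32 high. Origin under its centre.
- driver: Bystander: red screwdriver lying on the bench, 170 long along its x. Origin under its middle.
- meter: Bystander: grey hand-held meter lying on its back, 75 (x) by 140 (y), 34 high. Origin under its centre.
- flux: Bystander: small white bottle with a red cap, 32 diameter, 70 high. Origin under its centre.
- brush: Bystander: brush with wooden handle lying on the bench, 150 long along its x. Origin under its middle.

How it is judged:
On the way:
1. the gate is held open by a finger while the front of the rack passes it (value of joint gate above 0.38 rad and contact force between the fingers and gate above 0.2 N and x of rack_front in the frame of chute between 0.02 and 0.085 m), for 0.05 s.
At the end, for the whole second after the job is handed in: The rack's front is within 8 mm of the end stop, the rack lies flat and at rest on the chute floor between the walls (within 10 mm and 0.12 rad of the centreline), and the gate has swung shut (below 0.06 rad) (x of rack_front in the frame of chute between 0.207 and 0.22 m and y of rack_front in the frame of chute between -0.01 and 0.01 m and z of rack in the frame of chute below 0.008 m and angle between the x axis of rack and the x axis of chute, either way round below 0.12 rad and angle between rack's own z axis and vertical below 0.06 rad and linear speed of rack below 0.02 m/s and value of joint gate below 0.06 rad); the robot touches nothing.
It fails at once if the rack is lifted more than 12 mm off the chute floor (z of rack in the frame of chute above 0.016 m).
It fails at once if the rack is tipped by more than 0.25 rad (angle between rack's own z axis and vertical above 0.25 rad).
It fails at once if a bystander is moved by more than 30 mm (distance of any of spool, jar, heatsink, driver, meter, flux, brush from where it was at the start of the episode above 0.03 m).
It also fails if it takes over 51 s, if anything falls off the work surface, if the arm or the gripper's body presses on something with over 40 N, if the wrist force passes 120 N, or if a joint passes its speed limit or range.

## Working session

There is one attempt and no reset: what is moved stays moved. The work goes in short steps, Python scripts to look and compute and a tool call to move; the robot and the scene stay as the last step left them, time stands still between calls to the robot, and variables do not carry over. Pictures are saved under pics/ and viewed, and the job is handed in when it is done.

Besides the shell and the picture viewer there is one more tool, called by a JSON object that holds its "method" and its "body". carry_out: Moves the arm, as the interface text tells. Shift numbers are shares of 300 mm and turn numbers shares of 90 degrees, none past 1 either way. Its arguments: {"type":"object","properties":{"rot":{"type":"array","items":{"type":"array","items":{"type":"number","minimum":-1,"maximum":1}}},"travel":{"type":"array","items":{"type":"array","items":{"type":"number","minimum":-1,"maximum":1}}},"fingers":{"type":"array","items":{"type":"number"}},"force":{"type":"number"}},"required":["rot","travel","fingers"]}

```bash
mkdir -p pics; ls; python3 - <<'E'
from bench import ctrl
import cv2
s=ctrl.get_state(); print(s)
for n in ["scene","top","wrist"]:
    print(n,ctrl.get_calibration(n))
    cv2.imwrite(f"pics/{n}0.png",ctrl.read_camera(n)[:,:,::-1])
E
```

```text
pics
{'t': 0.0, 'joint_positions': array([-1.42838571e+00,  1.31163074e-01,  1.48929691e+00,  1.70445165e-05,
        1.52297377e+00, -8.54242733e-02]), 'joint_velocities': array([ 1.00732050e-03, -5.22558408e-05, -1.13582983e-04,  1.80962771e-04,
        5.94829775e-04, -3.24612451e-04]), 'joint_torque': array([ 8.94712120e-04, -5.69396532e+01, -5.00550306e+01, -2.78119542e-04,
        1.48627523e-02,  7.03595219e-06]), 'ee_pos': array([ 0.13546166, -0.58398236,  0.24923357]), 'ee_rot': array([-9.20418828e-04,  9.93518048e-01,  1.13670754e-01, -1.77171566e-05]), 'wrist_force': array([-0.54247229, -0.36481474,  0.31490797]), 'torque': array([ 0.05839891, -0.02236975,  0.02934101]), 'gripper_width': 0.08541815702062173}
scene {'vfov': 47.526328397291906, 'cx': 311.2365656582666, 'cy': 249.20352567690173, 'R': array([[ 0.66549244,  0.74630939, -0.01192061],
       [ 0.44748396, -0.411707  , -0.7938863 ],
       [-0.5973926 ,  0.52299104, -0.60794938]]), 't': array([-0.37554424, -0.21395592,  1.33631462])}
top {'vfov': 46.087543643747544, 'cx': 316.35259475014726, 'cy': 238.93311706784377, 'R': array([[-0.01714649, -0.99982328,  0.00770721],
       [-0.99117776,  0.01598399, -0.13157187],
       [ 0.13142543, -0.00989521, -0.99127667]]), 't': array([-0.01618667,  0.5901863 ,  0.90057902])}
wrist {'vfov': 64.55104708902947, 'cx': 323.0631293460134, 'cy': 243.5157366900736, 'R': array([[ 0.22636918, -0.97404109, -0.0009749 ],
       [-0.9258492 , -0.21547999,  0.3104378 ],
       [-0.30258924, -0.06937094, -0.9505932 ]]), 't': array([-0.59921494, -0.04012521,  0.37941866])}
```

View pics/top0.png

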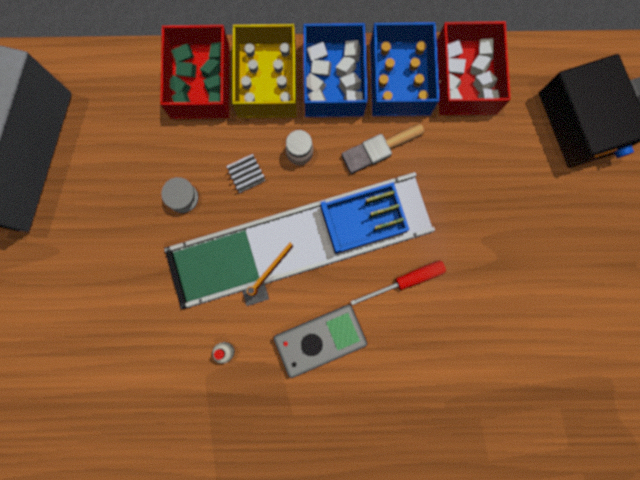

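View pics/scene0.png

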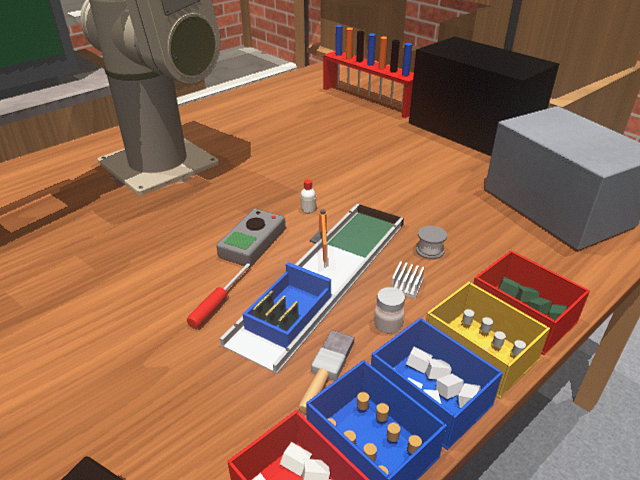

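View pics/wrist0.png

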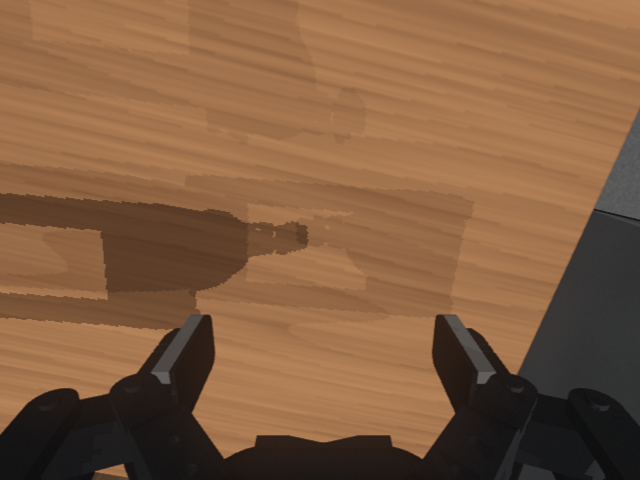

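The top view shows the chute running from about (430,205) to (175,280), with the stop at the left, the gate hinge at (255,293) on the robot's side, and the rack front near (330,232). Next I'll zoom in to measure it.

```bash
python3 - <<'E'
import cv2
t=cv2.imread("pics/top0.png"); c=t[165:315,155:445]
cv2.imwrite("pics/topcrop.png",cv2.resize(c,None,fx=2.75,fy=2.75,interpolation=cv2.INTER_CUBIC))
t=cv2.imread("pics/scene0.png"); c=t[195:370,215:410]
cv2.imwrite("pics/scenecrop.png",cv2.resize(c,None,fx=3.4,fy=3.4,interpolation=cv2.INTER_CUBIC))
E
```

```text
(no output)
```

View pics/topcrop.png

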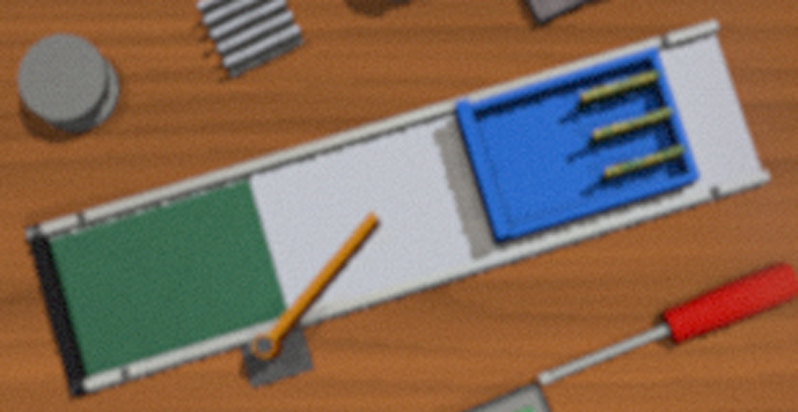

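View pics/scenecrop.png

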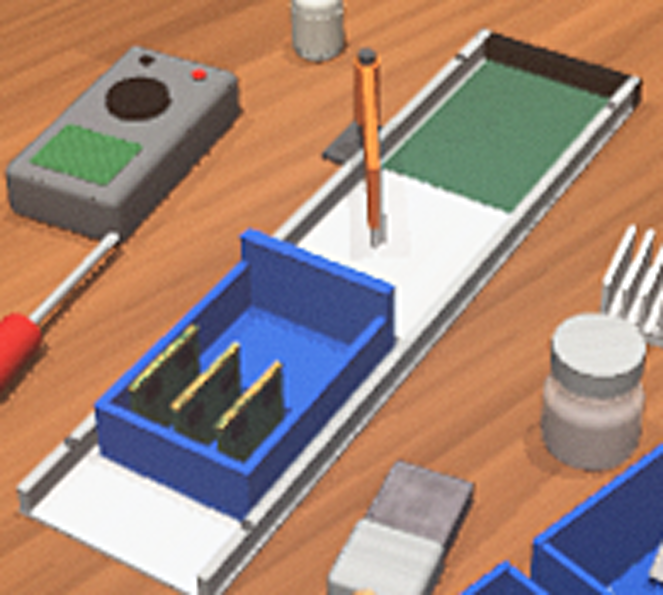

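```bash
cat > h.py <<'E'
import numpy as np
from bench import ctrl
def ray(name,uv,z,cal=None):
    c=cal or ctrl.get_calibration(name); f=240/np.tan(np.radians(c["vfov"]/2))
    R=np.array(c["R"]);t=np.array(c["t"]); o=-R.T@t
    d=R.T@np.array([(uv[0]-c["cx"])/f,(uv[1]-c["cy"])/f,1.])
    return o+d*(z-o[2])/d[2]
def fit2(P,Q): # chute->world xy
    P=np.array(P,float);Q=np.array(Q,float);p=P.mean(0);q=Q.mean(0)
    A=(P-p);B=(Q-q)
    a=np.arctan2((A[:,0]*B[:,1]-A[:,1]*B[:,0]).sum(),(A*B).sum())
    R=np.array([[np.cos(a),-np.sin(a)],[np.sin(a),np.cos(a)]])
    return a,q-R@p,R
E
python3 - <<'E'
from h import *
tc=lambda u,v:(155+(u+.5)/2.75-.5,165+(v+.5)/2.75-.5)
sc=lambda u,v:(215+(u+.5)/3.4-.5,195+(v+.5)/3.4-.5)
P=[(.225,-.053),(.225,.053),(-.225,-.053),(-.225,.053)]
Qt=[ray("top",tc(*p),.018)[:2] for p in [(30,230),(75,392),(718,24),(770,180)]]
Qs=[ray("scene",sc(*p),.018)[:2] for p in [(640,80),(486,32),(203,576),(22,490)]]
for Q in (Qt,Qs):
    a,o,R=fit2(P,Q); print(np.degrees(a),o,((R@np.array(P).T).T+o-Q)*1e3)
    inv=lambda w:(R.T@(w[:2]-o)*1e3).round(1)
    if Q is Qt:
        for n,uv,z in [("hinge",(262,346),.068),("tip",(376,218),.062),("rf-",(460,103),.054),("rf+",(497,240),.054),("rearR",(657,50),.038),("rearR+",(694,181),.038)]:
            print(n,inv(ray("top",tc(*uv),z)))
    else:
        for n,uv,z in [("hinge",(367,52),.068),("rf+",(247,234),.054),("rf-",(392,288),.054)]:
            print(n,inv(ray("scene",sc(*uv),z)))
E
```

```text
106.04600723103489 [5.92640375e-01 3.00644598e-04] [[ 0.6861096   1.48657708]
 [-1.49243372  1.28489694]
 [ 1.44153691 -0.91372447]
 [-0.63521279 -1.85774955]]
hinge [102.3  61.9]
tip [17.7  8.9]
rf- [-50.6 -44.1]
rf+ [-47.3  41.4]
rearR [-177.5  -43.5]
rearR+ [-173.8   40.5]
106.16580127491756 [0.59564393 0.00191627] [[ 0.95729081  1.76705316]
 [-2.24193213  1.60329241]
 [ 4.11747726 -1.60202747]
 [-2.83283593 -1.7683181 ]]
hinge [100.8  63.2]
rf+ [-53.9  40. ]
rf- [-51.9 -43.3]
```

{"method": "carry_out", "body": {"rot": [[0,0,0],[0,0,0],[0,0,0],[0,0,0],[0,0,0]], "travel": [[0.113,-0.081,0],[0.226,-0.162,0],[0.339,-0.243,0],[0.452,-0.324,0],[0.566,-0.404,0]], "fingers": [-0.18,-0.18,-0.18,-0.18,-0.18], "force": 20}}

```text
t: 0.57
ee_pos: [0.274, -0.4266, 0.2499]
ee_rot: [-0.0, 0.994, 0.113, -0.0]
wrist_force: [0.5, 0.0, 0.5]
gripper_width: 0.0498
```

{"method": "carry_out", "body": {"rot": [[0,0,0],[0,0,0],[0,0,0],[0,0,0],[0,0,0]], "travel": [[0.113,-0.081,0],[0.226,-0.162,0],[0.339,-0.243,0],[0.452,-0.324,0],[0.566,-0.404,0]], "fingers": [-0.18,-0.18,-0.18,-0.18,-0.18]}}

```text
t: 0.98
ee_pos: [0.412, -0.2702, 0.2502]
ee_rot: [0.0, 0.994, 0.114, 0.0]
wrist_force: [-0.2, -1.0, -0.4]
gripper_width: 0.0507
```

{"method": "carry_out", "body": {"rot": [[0,0,0],[0,0,0],[0,0,0],[0,0,0],[0,0,0]], "travel": [[0.113,-0.081,0],[0.226,-0.162,0],[0.339,-0.243,0],[0.452,-0.324,0],[0.566,-0.404,0]], "fingers": [-0.18,-0.18,-0.18,-0.18,-0.18]}}

```text
t: 1.4
ee_pos: [0.55, -0.1138, 0.2501]
ee_rot: [-0.0, 0.994, 0.114, -0.0]
wrist_force: [0.9, -0.3, 0.6]
gripper_width: 0.0507
```

```bash
cat >> h.py <<'E'
from scipy.spatial.transform import Rotation as Ro
YAW=np.radians(106.1); O=np.array([.594,.001])
CR=np.array([[np.cos(YAW),-np.sin(YAW)],[np.sin(YAW),np.cos(YAW)]])
def where(s=None):
    s=s or ctrl.get_state(); p=s["ee_pos"]; q=s["ee_rot"]
    R=Ro.from_quat([q[1],q[2],q[3],q[0]]).as_matrix()
    c=CR.T@(p[:2]-O)*1e3
    phi=np.degrees(np.arctan2(-R[1,1],-R[0,1]))-106.1  # finger at tool -y is B
    phi=(phi+180)%360-180
    return c,p[2]*1e3,phi,R,p
def go(cx,cy,z,phi):
    c,zz,ph,R,p=where()
    w=np.append(O+CR@(np.array([cx,cy])/1e3),z/1e3)
    print("at chute",c.round(1),"z",round(zz,1),"phi",round(ph,2))
    print("travel",(R.T@(w-p)/.3).round(4),"dist mm",(np.linalg.norm(w-p)*1e3).round(1),"rotz",round(-(phi-ph)/90,4),"F",ctrl.get_state()["wrist_force"].round(2),"w",ctrl.get_state()["gripper_width"])
E
python3 -c "
from h import *
go(-41,-16,250,0)"
```

```text
at chute [-98.1  74.2] z 250.1 phi -3.04
travel [ 2.901e-01 -2.061e-01  2.000e-04] dist mm 106.7 rotz -0.0338 F [ 0.9  -0.32  0.64] w 0.050665523956089545
```

{"method": "carry_out", "body": {"rot": [[0,0,-0.01],[0,0,-0.02],[0,0,-0.034],[0,0,-0.034],[0,0,-0.034]], "travel": [[0.1,-0.07,0],[0.2,-0.14,0],[0.29,-0.206,0.05],[0.29,-0.206,0.16],[0.29,-0.206,0.166]], "fingers": [-0.18,-0.18,-0.18,-0.18,-0.18]}}

```text
t: 1.82
ee_pos: [0.6176, -0.0337, 0.1937]
ee_rot: [-0.001, 0.99, 0.142, -0.004]
wrist_force: [-1.6, -0.2, -2.6]
gripper_width: 0.0505
```

```bash
python3 - <<'E'
from h import *
import cv2
go(-41,-16,50,0)
c=ctrl.get_calibration("wrist")
im=ctrl.read_camera("wrist"); cv2.imwrite("pics/wrist1.png",im[:,:,::-1])
np.save("wc.npy",c,allow_pickle=True)
im=ctrl.read_camera("scene"); cv2.imwrite("pics/scene1.png",cv2.resize(im[130:390,180:450,::-1],None,fx=2.3,fy=2.3,interpolation=cv2.INTER_CUBIC))
E
```

```text
at chute [-39.9 -13. ] z 193.7 phi 0.19
travel [0.0138 0.0055 0.4787] dist mm 143.7 rotz 0.0021 F [-1.64 -0.2  -2.63] w 0.05045139980647457
```

View pics/wrist1.png

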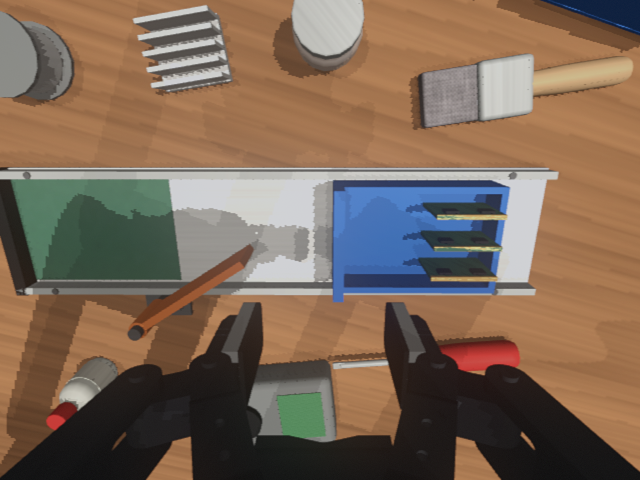

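View pics/scene1.png

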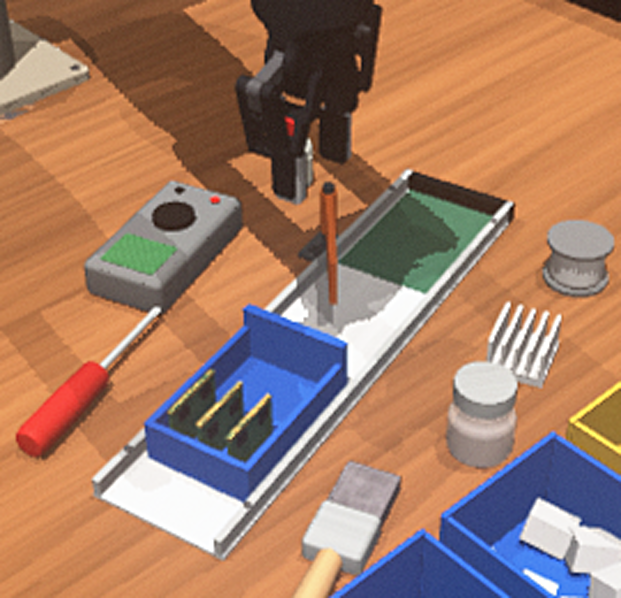

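```bash
python3 - <<'E'
from h import *
c=np.load("wc.npy",allow_pickle=True).item()
f=240/np.tan(np.radians(c["vfov"]/2)); R=c["R"];t=c["t"]
inv=lambda w:(CR.T@(w[:2]-O)*1e3).round(1)
d=f*.0505/123
for u in (262,385,245,402):
    X=R.T@(np.array([(u-c["cx"])/f*d,(303-c["cy"])/f*d,d])-t); print("tip",inv(X),X[2])
for n,uv,z in [("end-",(557,170),.018),("end+",(535,294),.018),("wall-far mid",(300,169),.018),("wall near mid",(300,295),.018),("rf-",(333,182),.054),("rf+",(334,301),.054),("hinge",(137,333),.068),("tip",(250,245),.062)]:
    print(n,inv(ray("wrist",uv,z,c)))
E
```

```text
tip [-14.7 -21.1] 0.1761476123612946
tip [-65.2 -21.3] 0.1759886747912277
tip [ -7.7 -21. ] 0.17616957934252336
tip [-72.2 -21.3] 0.17596670780999893
end- [-220.6  -54.9]
end+ [-222.8   51.3]
wall-far mid [-21.2 -54.8]
wall near mid [-19.6  53.4]
rf- [-46.1 -50.7]
rf+ [-48.   40.5]
hinge [99.7 60.8]
tip [12.2 -7.3]
```

{"method": "carry_out", "body": {"rot": [[0,0,0.002],[0,0,0.002],[0,0,0.002],[0,0,0.002],[0,0,0.002]], "travel": [[0.014,0.006,0.1],[0.014,0.006,0.2],[0.014,0.006,0.3],[0.014,0.006,0.4],[0.014,0.006,0.485]], "fingers": [-0.18,-0.18,-0.18,-0.18,-0.18]}}

```text
t: 2.33
ee_pos: [0.6247, -0.038, 0.0555]
ee_rot: [0.0, 0.99, 0.138, 0.001]
wrist_force: [0.3, 0.0, -0.3]
gripper_width: 0.0502
```

```bash
python3 - <<'E'
from h import *
import cv2
im=ctrl.read_camera("wrist"); cv2.imwrite("pics/wrist2.png",im[:,:,::-1])
im=ctrl.read_camera("scene"); cv2.imwrite("pics/scene2.png",cv2.resize(im[130:390,180:450,::-1],None,fx=2.3,fy=2.3,interpolation=cv2.INTER_CUBIC))
go(-3,-16,48,0)
E
```

```text
at chute [-44.5 -15.4] z 51.7 phi -0.27
travel [ 0.0014 -0.1382  0.0127] dist mm 41.6 rotz -0.003 F [-1.7   0.58 -0.71] w 0.05048695306650756
```

View pics/wrist2.png

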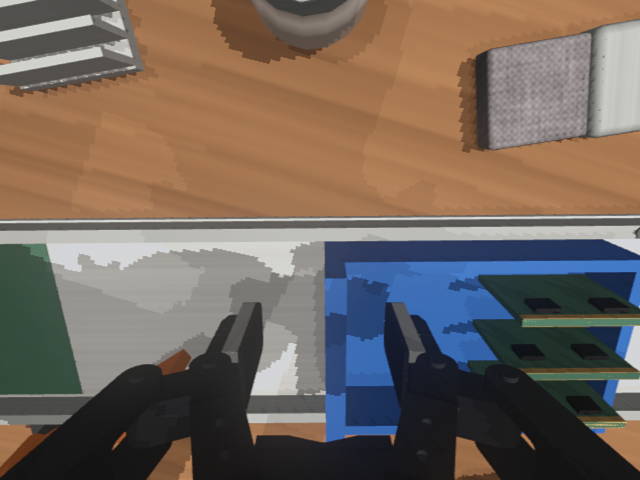

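View pics/scene2.png

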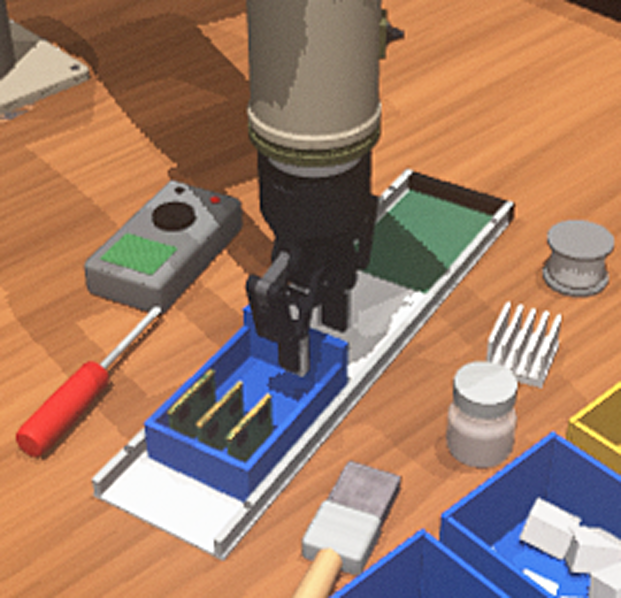

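The pictures show finger A in the pocket, with its pad at (400,330), and finger B about 30 mm ahead of the front plate. The gate tip is at (185,355), off to one side. I'll push slowly towards the gate tip with B passing beside it.

{"method": "carry_out", "body": {"rot": [[0,0,-0.003],[0,0,-0.003],[0,0,-0.003],[0,0,-0.003],[0,0,-0.003]], "travel": [[0.012,-0.015,0.007],[0.022,-0.03,0.012],[0.022,-0.045,0.012],[0.022,-0.06,0.012],[0.022,-0.077,0.012]], "fingers": [-0.18,-0.18,-0.18,-0.18,-0.18]}}

```text
t: 2.85
ee_pos: [0.6256, -0.0123, 0.0534]
ee_rot: [0.001, 0.99, 0.141, 0.001]
wrist_force: [-0.9, -1.8, 0.3]
gripper_width: 0.0505
```

{"method": "carry_out", "body": {"rot": [[0,0,0],[0,0,0],[0,0,0],[0,0,0],[0,0,0]], "travel": [[0,-0.017,0],[0,-0.034,0],[0,-0.051,0],[0,-0.068,0],[0,-0.08,0]], "fingers": [-0.18,-0.18,-0.18,-0.18,-0.18]}}

```text
t: 3.27
ee_pos: [0.6174, 0.0112, 0.0513]
ee_rot: [-0.0, 0.99, 0.141, -0.0]
wrist_force: [0.3, -1.8, 0.5]
gripper_width: 0.0505
```

```bash
python3 - <<'E'
from h import *
import cv2
im=ctrl.read_camera("wrist"); cv2.imwrite("pics/wrist3.png",im[:,:,::-1])
np.save("wc.npy",ctrl.get_calibration("wrist"),allow_pickle=True)
im=ctrl.read_camera("top"); cv2.imwrite("pics/top3.png",cv2.resize(im[150:330,155:445,::-1],None,fx=2.75,fy=2.75,interpolation=cv2.INTER_CUBIC))
im=ctrl.read_camera("scene"); cv2.imwrite("pics/scene3.png",cv2.resize(im[130:390,180:450,::-1],None,fx=2.3,fy=2.3,interpolation=cv2.INTER_CUBIC))
go(7,-22,48,0)
E
```

```text
at chute [  3.1 -25.3] z 51.2 phi 0.13
travel [-0.0108 -0.013   0.0106] dist mm 6.0 rotz 0.0015 F [0.63 0.23 0.36] w 0.050348703374960654
```

View pics/wrist3.png

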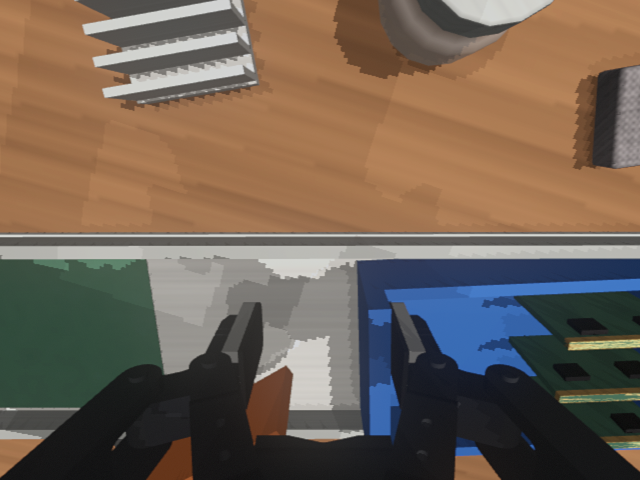

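View pics/scene3.png

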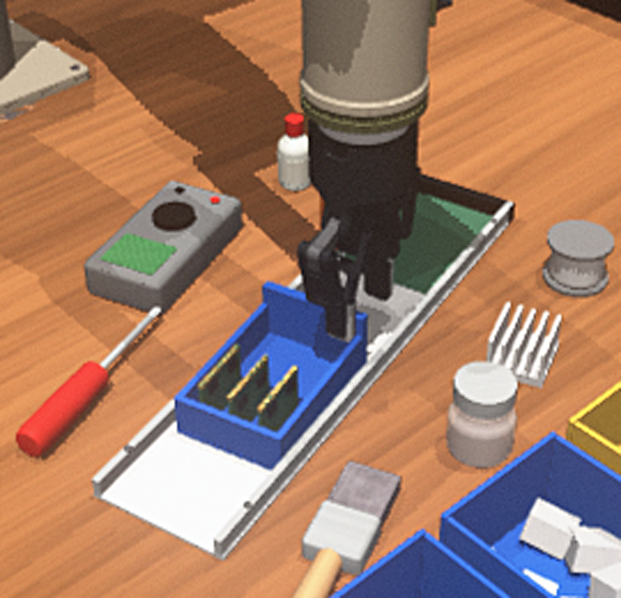

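View pics/top3.png

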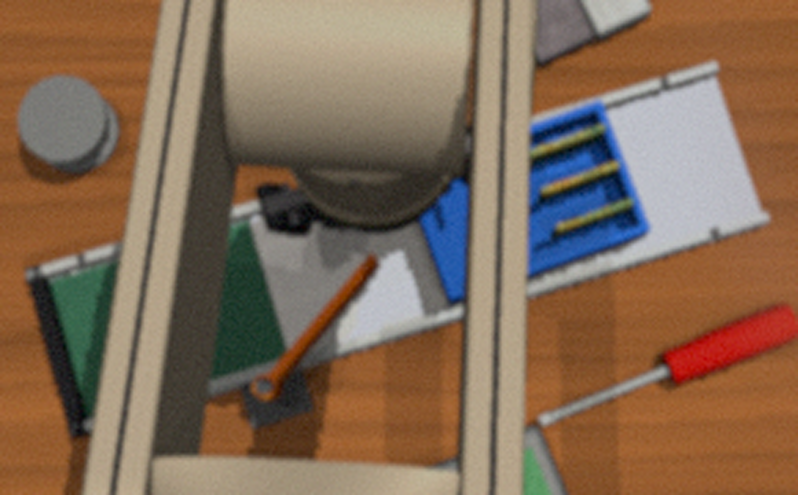

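```bash
python3 - <<'E'
from h import *
inv=lambda w:(CR.T@(w[:2]-O)*1e3).round(1)
tc=lambda u,v:(155+(u+.5)/2.75-.5,150+(v+.5)/2.75-.5)
for n,uv,z in [("rf+",(450,303),.054),("rear-",(603,100),.038),("rear+",(647,232),.038),("tip",(375,260),.062),("hinge",(262,387),.068)]: print(n,inv(ray("top",tc(*uv),z)))
E
```

```text
rf+ [-17.   47.2]
rear- [-144.4  -46.3]
rear+ [-144.9   39.5]
tip [18.1 10.6]
hinge [102.   63.2]
```

```bash
cat >> h.py <<'E'
def plan(wps):
    "tool-frame rows from current measured pose"
    c,zz,ph,R,p=where(); print("at",c.round(1),round(zz,1),round(ph,2),"F",ctrl.get_state()["wrist_force"].round(1))
    for cx,cy,z,phi in wps:
        w=np.append(O+CR@(np.array([cx,cy])/1e3),z/1e3)
        print((R.T@(w-p)/.3).round(3),"rotz",round(-(phi-ph)/90,3))
E
python3 -c "
from h import *
plan([(1,-15,50,0),(-.5,-5,50,0),(-0.5,0,50,0),(-2,4,50,7),(-4,8,50,14)])"
```

```text
at [  3.1 -25.3] 51.2 0.13 F [0.6 0.2 0.4]
[-0.034  0.007  0.004] rotz 0.001
[-0.068  0.012  0.004] rotz 0.001
[-0.084  0.012  0.004] rotz 0.001
[-0.098  0.017  0.004] rotz -0.076
[-0.111  0.023  0.004] rotz -0.154
```

{"method": "carry_out", "body": {"rot": [[0,0,0],[0,0,0],[0,0,0],[0,0,0],[0,0,0]], "travel": [[-0.02,0.006,0.004],[-0.04,0.012,0.004],[-0.06,0.012,0.004],[-0.084,0.012,0.004],[-0.084,0.012,0.004]], "fingers": [-0.18,-0.18,-0.18,-0.18,-0.18]}}

```text
t: 3.83
ee_pos: [0.5931, -0.0006, 0.0499]
ee_rot: [-0.0, 0.99, 0.141, -0.001]
wrist_force: [-0.3, 1.3, 0.0]
gripper_width: 0.0506
```

```bash
python3 -c "
from h import *
plan([(-1.5,3,50,5),(-3,6,50,10),(-4.2,9,50,15),(-5.5,12,50,20),(-5.5,12,50,20)])"
```

```text
at [-1.2  1.3] 49.9 0.06 F [-0.3  1.3  0. ]
[-0.006  0.001 -0.   ] rotz -0.055
[-0.016  0.006 -0.   ] rotz -0.11
[-0.026  0.01  -0.   ] rotz -0.166
[-0.036  0.014 -0.   ] rotz -0.222
[-0.036  0.014 -0.   ] rotz -0.222
```

{"method": "carry_out", "body": {"rot": [[0,0,-0.055],[0,0,-0.11],[0,0,-0.166],[0,0,-0.222],[0,0,-0.222]], "travel": [[-0.006,0.001,0],[-0.016,0.006,0],[-0.026,0.01,0],[-0.036,0.014,0],[-0.036,0.014,0]], "fingers": [-0.18,-0.18,-0.18,-0.18,-0.18]}}

```text
t: 4.25
ee_pos: [0.5851, -0.0073, 0.0504]
ee_rot: [-0.0, 0.95, 0.312, 0.0]
wrist_force: [1.0, 0.1, 0.1]
gripper_width: 0.0504
```

```bash
python3 - <<'E'
from h import *
import cv2
im=ctrl.read_camera("wrist"); cv2.imwrite("pics/wrist4.png",im[:,:,::-1])
im=ctrl.read_camera("top"); cv2.imwrite("pics/top4.png",cv2.resize(im[150:330,155:445,::-1],None,fx=2.75,fy=2.75,interpolation=cv2.INTER_CUBIC))
plan([(-7.5,15,50,25),(-9.5,18,50,30),(-11.5,21,50,35),(-13.7,23.5,50,40)])
E
```

```text
at [-5.4 10.4] 50.4 19.89 F [ 0.7 -0.2 -0.2]
[-0.017  0.001  0.001] rotz -0.057
[-0.028  0.004  0.001] rotz -0.112
[-0.04   0.007  0.001] rotz -0.168
[-0.05   0.011  0.001] rotz -0.223
```

View pics/wrist4.png

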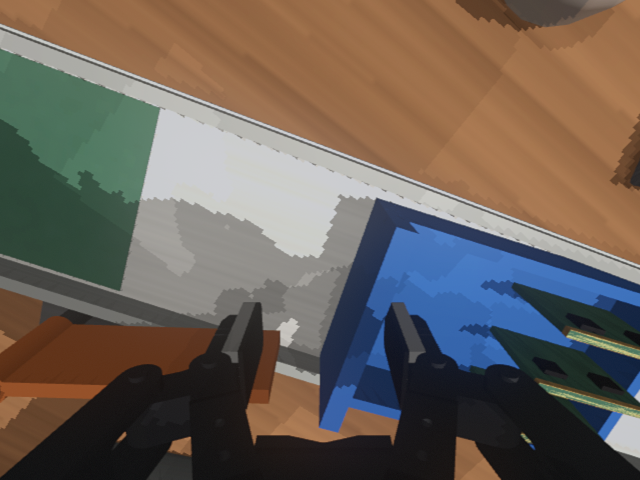

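View pics/top4.png

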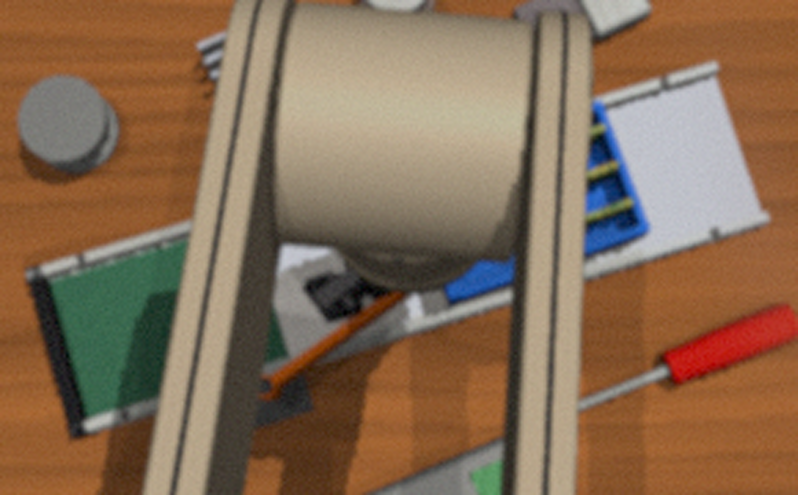

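The wrist view shows B at (235,340) pressing the leaf's chute side, with the leaf end at (275,370). The top view agrees that the gate is partly open. I'll keep turning.

{"method": "carry_out", "body": {"rot": [[0,0,-0.057],[0,0,-0.112],[0,0,-0.168],[0,0,-0.223],[0,0,-0.223]], "travel": [[-0.017,0.001,0],[-0.028,0.004,0],[-0.04,0.007,0],[-0.05,0.011,0],[-0.05,0.011,0]], "fingers": [-0.18,-0.18,-0.18,-0.18,-0.18]}}

```text
t: 4.77
ee_pos: [0.5753, -0.0188, 0.0504]
ee_rot: [0.0, 0.882, 0.472, 0.0]
wrist_force: [2.4, -0.1, 0.2]
gripper_width: 0.0505
```

```bash
python3 - <<'E'
from h import *
import cv2
im=ctrl.read_camera("wrist"); cv2.imwrite("pics/wrist5.png",im[:,:,::-1])
im=ctrl.read_camera("top"); cv2.imwrite("pics/top5.png",cv2.resize(im[150:330,155:445,::-1],None,fx=2.75,fy=2.75,interpolation=cv2.INTER_CUBIC))
im=ctrl.read_camera("scene"); cv2.imwrite("pics/scene5.png",cv2.resize(im[130:390,180:450,::-1],None,fx=2.3,fy=2.3,interpolation=cv2.INTER_CUBIC))
plan([(-13.7,23.5,50,40),(30,23.5,50,40)])
E
```

```text
at [-13.8  23.1] 50.4 39.9 F [0.9 0.4 0. ]
[-0.001 -0.001  0.001] rotz -0.001
[ 0.093 -0.113  0.001] rotz -0.001
```

View pics/wrist5.png

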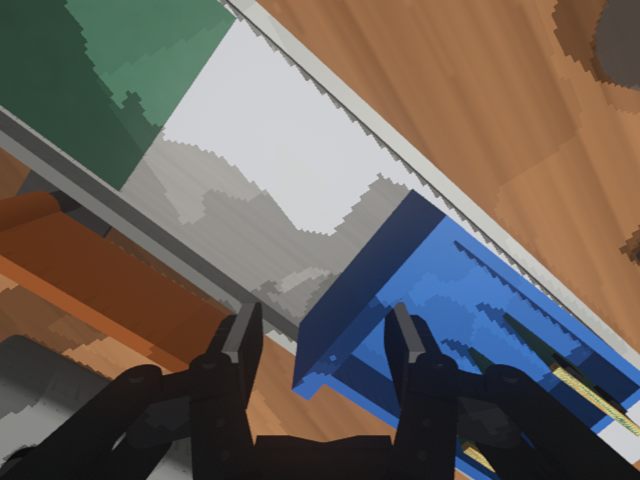

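View pics/top5.png

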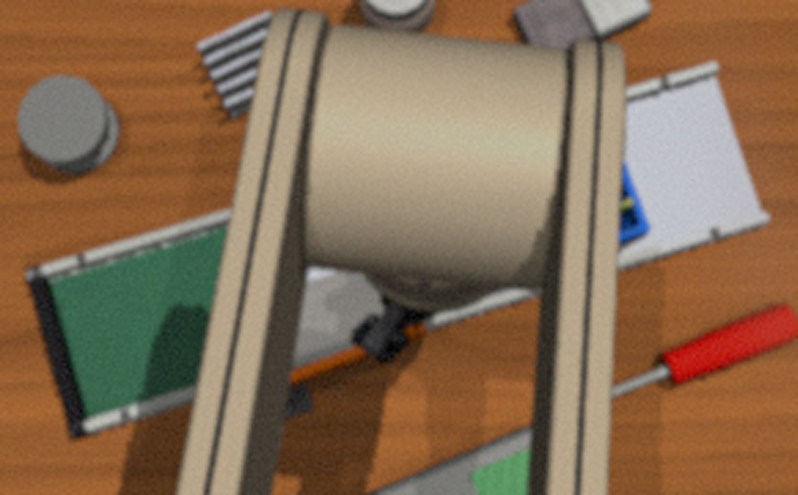

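View pics/scene5.png

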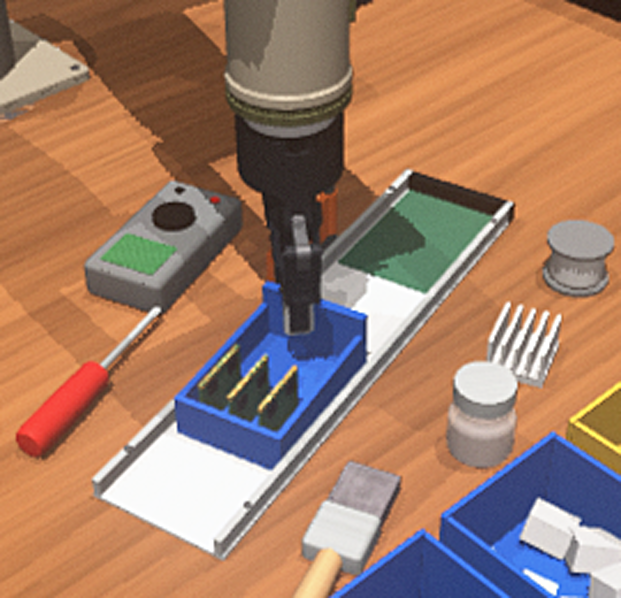

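The leaf is now nearly parallel to the chute wall: top view slope about 18° against 17°. B holds it at (380,335), and A is just behind the front plate. I'll advance about 24 mm, check, and repeat.

{"method": "carry_out", "body": {"rot": [[0,0,0],[0,0,0],[0,0,0],[0,0,0],[0,0,0]], "travel": [[0.009,-0.014,0],[0.019,-0.026,0],[0.029,-0.039,0],[0.039,-0.051,0],[0.049,-0.064,0]], "fingers": [-0.18,-0.18,-0.18,-0.18,-0.18]}}

```text
t: 5.33
ee_pos: [0.5675, 0.0049, 0.0504]
ee_rot: [0.0, 0.882, 0.471, 0.0]
wrist_force: [3.1, -1.4, 0.7]
gripper_width: 0.0507
```

```bash
python3 - <<'E'
from h import *
import cv2
im=ctrl.read_camera("wrist"); cv2.imwrite("pics/wrist6.png",im[:,:,::-1])
plan([(15,24.5,50,40),(35,24.5,50,40)])
E
```

```text
at [12.  24.6] 50.3 40.16 F [ 2.   0.9 -0.1]
[ 0.007 -0.008  0.001] rotz 0.002
[ 0.05  -0.058  0.001] rotz 0.002
```

View pics/wrist6.png

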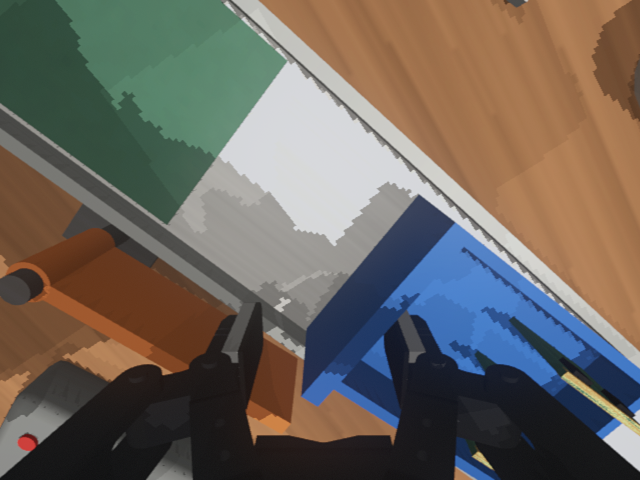

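```bash
python3 - <<'E'
from h import *
c=ctrl.get_calibration("wrist")
inv=lambda w:(CR.T@(w[:2]-O)*1e3).round(1)
for n,uv,z in [("leaf end top chute-side",(293,422),.062),("leaf end bottom chute-side",(297,358),.022),("rack corner+",(303,400),.054),("rack fr-",(418,195),.054),("hinge",(20,288),.068),("leaf top @",(130,343),.062)]: print(n,inv(ray("wrist",uv,z,c)))
E
```

```text
leaf end top chute-side [ 4.1 50.6]
leaf end bottom chute-side [ 4.6 51.8]
rack corner+ [ 3.5 46.2]
rack fr- [ 25.7 -38.6]
hinge [102.3  60. ]
leaf top @ [66.9 60.2]
```

By ray-cast, the rack's near front corner is at about (4,46) and the leaf end at (4,51). That is clear, but the gap is small, so I'll open the gate 3.5 mm more while advancing.

{"method": "carry_out", "body": {"rot": [[0,0,0],[0,0,0],[0,0,0],[0,0,0],[0,0,0]], "travel": [[-0.009,-0.008,0],[0.003,-0.022,0],[0.016,-0.036,0],[0.029,-0.051,0],[0.041,-0.066,0]], "fingers": [-0.18,-0.18,-0.18,-0.18,-0.18]}}

```text
t: 5.8
ee_pos: [0.5578, 0.026, 0.0503]
ee_rot: [0.0, 0.882, 0.471, 0.0]
wrist_force: [5.1, -2.1, -0.7]
gripper_width: 0.0507
```

```bash
python3 - <<'E'
from h import *
import cv2
im=ctrl.read_camera("wrist"); cv2.imwrite("pics/wrist7.png",im[:,:,::-1])
im=ctrl.read_camera("top"); cv2.imwrite("pics/top7.png",cv2.resize(im[150:330,155:445,::-1],None,fx=2.75,fy=2.75,interpolation=cv2.INTER_CUBIC))
plan([(35,28,50,40),(50,28,50,40)])
E
```

```text
at [34.9 27.9] 50.2 40.2 F [2.2 3.1 0.1]
[-0.    -0.001  0.001] rotz 0.002
[ 0.032 -0.039  0.001] rotz 0.002
```

View pics/wrist7.png

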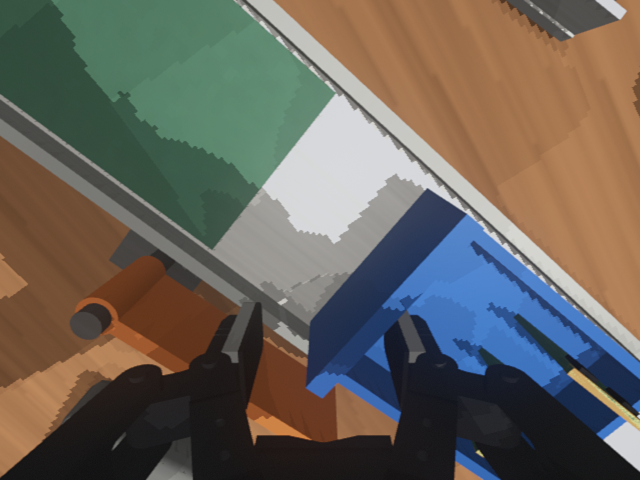

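View pics/top7.png

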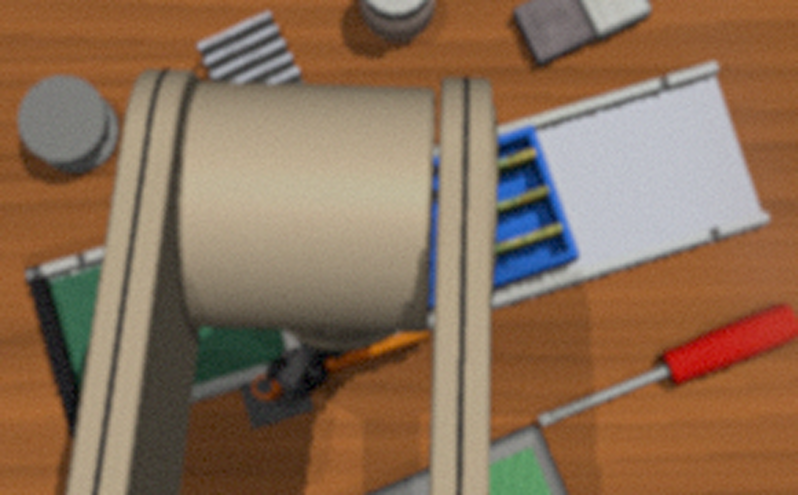

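```bash
python3 - <<'E'
from h import *
c=ctrl.get_calibration("wrist")
inv=lambda w:(CR.T@(w[:2]-O)*1e3).round(1)
tc=lambda u,v:(155+(u+.5)/2.75-.5,150+(v+.5)/2.75-.5)
for n,uv,z in [("rear+",(577,257),.038),("rear-",(533,127),.038)]: print(n,inv(ray("top",tc(*uv),z)))
for n,uv,z in [("rack corner+",(308,394),.054),("rack fr-",(465,213),.054),("hinge",(88,320),.068),("leaf bottom far",(337,390),.022)]: print(n,inv(ray("wrist",uv,z,c)))
E
```

```text
rear+ [-99.5  41.6]
rear- [-98.1 -42.8]
rack corner+ [26.6 46.1]
rack fr- [ 32.9 -40.9]
hinge [103.9  59.7]
leaf bottom far [ 1.5 56.6]
```

The rack front is at about x = 27–33, past the leaf end at x ≈ 2, and the leaf is held about 10 mm clear of the rack's side. I'll release the gate by swinging B back into the chute.

```bash
python3 - <<'E'
from h import *
L=[]
for k,ph in enumerate([34,28,22,16,10],1):
    A=np.array([9,7-17*k/5]); u=np.radians(ph); L.append((*(A+32.5*np.array([np.cos(u),np.sin(u)])),50,ph))
plan(L)
E
```

```text
at [34.9 27.9] 50.2 40.2 F [2.2 3.1 0.1]
[0.018 0.01  0.001] rotz 0.069
[0.038 0.02  0.001] rotz 0.136
[0.057 0.03  0.001] rotz 0.202
[0.077 0.041 0.001] rotz 0.269
[0.095 0.054 0.001] rotz 0.336
```

{"method": "carry_out", "body": {"rot": [[0,0,0.069],[0,0,0.136],[0,0,0.202],[0,0,0.269],[0,0,0.336]], "travel": [[0.018,0.01,0],[0.038,0.02,0],[0.057,0.03,0],[0.077,0.041,0],[0.095,0.054,0]], "fingers": [-0.18,-0.18,-0.18,-0.18,-0.18]}}

```text
t: 6.32
ee_pos: [0.5862, 0.0407, 0.0495]
ee_rot: [-0.0, 0.975, 0.223, -0.001]
wrist_force: [0.0, -0.2, -0.1]
gripper_width: 0.0503
```

```bash
python3 - <<'E'
from h import *
import cv2
im=ctrl.read_camera("wrist"); cv2.imwrite("pics/wrist8.png",im[:,:,::-1])
im=ctrl.read_camera("scene"); cv2.imwrite("pics/scene8.png",cv2.resize(im[130:390,180:450,::-1],None,fx=2.3,fy=2.3,interpolation=cv2.INTER_CUBIC))
plan([(42,-4.4,50,10),(142,-6,50,10),(230,-6,50,10)])
E
```

```text
at [40.1 -4.1] 49.8 9.83 F [-0.4  0.1 -0.7]
[ 0.002 -0.006 -0.001] rotz -0.002
[ 0.064 -0.334 -0.   ] rotz -0.002
[ 0.114 -0.623 -0.   ] rotz -0.002
```

View pics/wrist8.png

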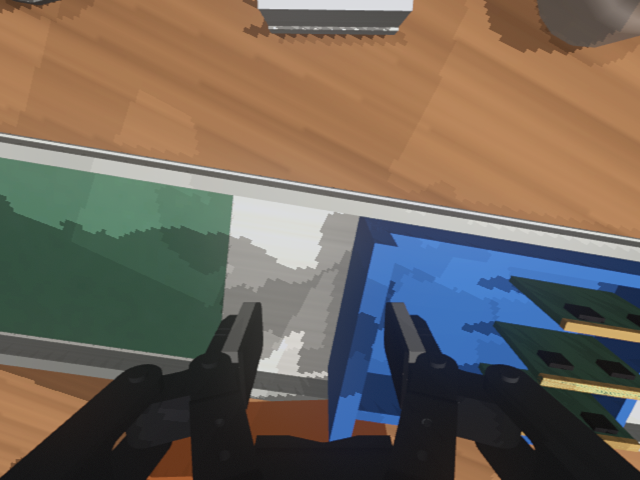

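View pics/scene8.png

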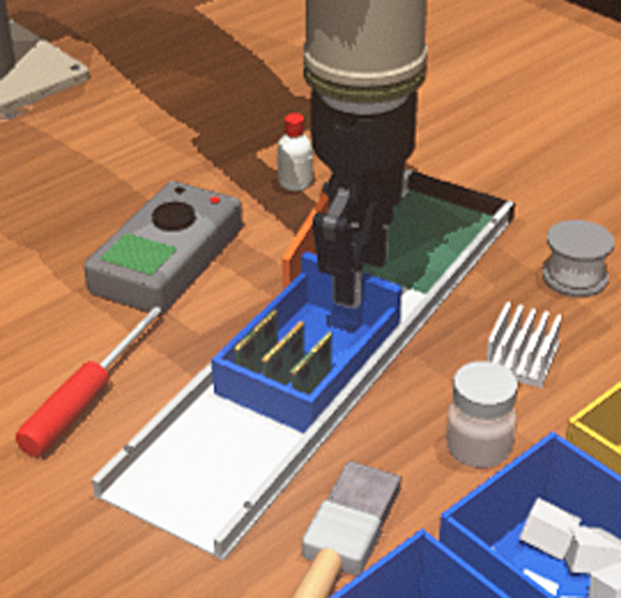

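The leaf now rests on the rack's side, and the rack is flat in the chute. Next I'll push towards the stop.

{"method": "carry_out", "body": {"rot": [[0,0,0],[0,0,0],[0,0,0],[0,0,0],[0,0,0]], "travel": [[0.004,-0.02,0],[0.008,-0.044,0],[0.012,-0.069,0],[0.016,-0.094,0],[0.021,-0.119,0]], "fingers": [-0.18,-0.18,-0.18,-0.18,-0.18]}}

```text
t: 6.83
ee_pos: [0.5762, 0.0758, 0.05]
ee_rot: [0.0, 0.974, 0.226, -0.0]
wrist_force: [-0.8, -2.2, -0.1]
gripper_width: 0.0505
```

{"method": "carry_out", "body": {"rot": [[0,0,0],[0,0,0],[0,0,0],[0,0,0],[0,0,0]], "travel": [[0.004,-0.025,0],[0.009,-0.049,0],[0.013,-0.074,0],[0.017,-0.098,0],[0.022,-0.123,0]], "fingers": [-0.18,-0.18,-0.18,-0.18,-0.18]}}

```text
t: 7.25
ee_pos: [0.5665, 0.1118, 0.0502]
ee_rot: [0.0, 0.974, 0.225, -0.0]
wrist_force: [-0.4, -2.0, -0.2]
gripper_width: 0.0501
```

```bash
python3 - <<'E'
from h import *
import cv2
im=ctrl.read_camera("scene"); cv2.imwrite("pics/scene9.png",cv2.resize(im[130:390,180:450,::-1],None,fx=2.3,fy=2.3,interpolation=cv2.INTER_CUBIC))
plan([(190,-6,50,10),(230,-6,50,10)])
E
```

```text
at [115.5  -4.4] 50.2 9.95 F [-0.2  0.5 -0.7]
[ 0.048 -0.244  0.001] rotz -0.001
[ 0.071 -0.375  0.001] rotz -0.001
```

View pics/scene9.png

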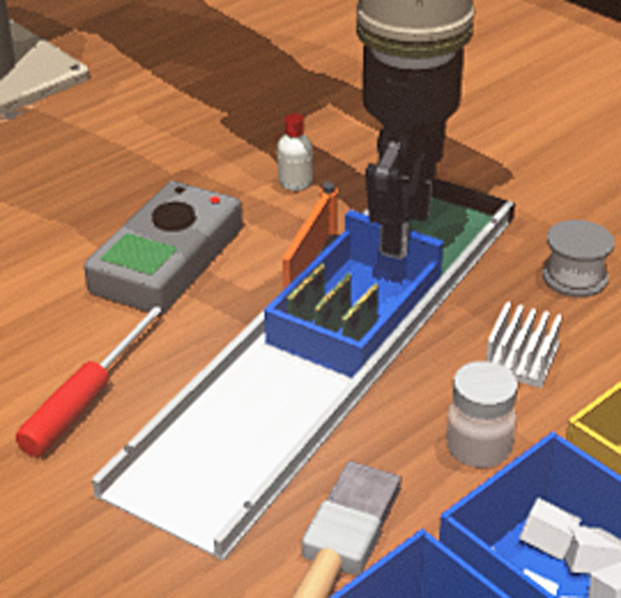

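The rack has passed the gate, and the leaf is sliding along its side. I'll keep pushing.

{"method": "carry_out", "body": {"rot": [[0,0,0],[0,0,0],[0,0,0],[0,0,0],[0,0,0]], "travel": [[0.004,-0.02,0],[0.008,-0.044,0],[0.012,-0.069,0],[0.017,-0.094,0],[0.022,-0.119,0]], "fingers": [-0.18,-0.18,-0.18,-0.18,-0.18]}}

```text
t: 7.72
ee_pos: [0.5568, 0.1468, 0.0502]
ee_rot: [0.0, 0.974, 0.225, -0.0]
wrist_force: [0.3, -2.2, 0.9]
gripper_width: 0.0502
```

{"method": "carry_out", "body": {"rot": [[0,0,0],[0,0,0],[0,0,0],[0,0,0],[0,0,0]], "travel": [[0.004,-0.025,0],[0.009,-0.049,0],[0.013,-0.074,0],[0.017,-0.098,0],[0.022,-0.123,0]], "fingers": [-0.18,-0.18,-0.18,-0.18,-0.18]}}

```text
t: 8.13
ee_pos: [0.5466, 0.1829, 0.0502]
ee_rot: [-0.0, 0.974, 0.225, 0.0]
wrist_force: [-0.4, -1.7, 0.1]
gripper_width: 0.0503
```

{"method": "carry_out", "body": {"rot": [[0,0,0],[0,0,0],[0,0,0],[0,0,0],[0,0,0]], "travel": [[0.004,-0.02,0],[0.007,-0.04,0],[0.011,-0.06,0],[0.014,-0.08,0],[0.017,-0.095,0]], "fingers": [-0.18,-0.18,-0.18,-0.18,-0.18]}}

```text
t: 8.55
ee_pos: [0.5387, 0.2108, 0.0502]
ee_rot: [-0.0, 0.974, 0.225, 0.0]
wrist_force: [0.1, -1.1, 0.5]
gripper_width: 0.0504
```

```bash
python3 - <<'E'
from h import *
import cv2
im=ctrl.read_camera("scene"); cv2.imwrite("pics/scene10.png",cv2.resize(im[130:390,180:450,::-1],None,fx=2.3,fy=2.3,interpolation=cv2.INTER_CUBIC))
im=ctrl.read_camera("wrist"); cv2.imwrite("pics/wrist10.png",im[:,:,::-1])
plan([(230,-6,50,10)])
E
```

```text
at [217.1  -5.1] 50.2 9.95 F [ 0.5  0.2 -0.2]
[ 0.011 -0.042  0.001] rotz -0.001
```

View pics/scene10.png

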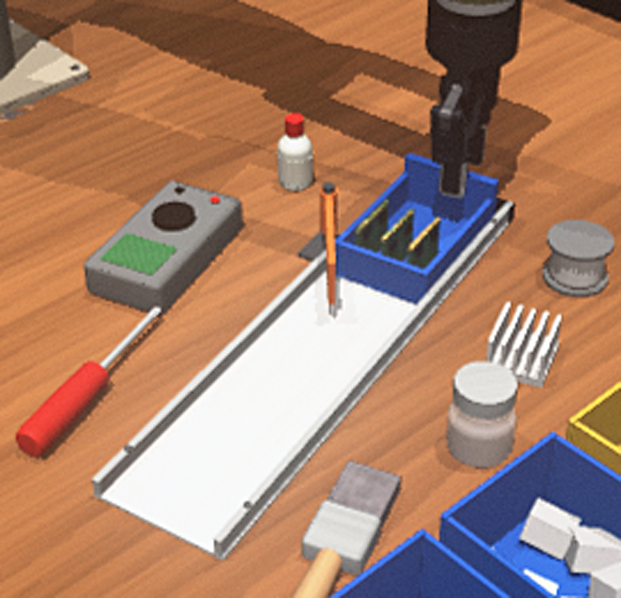

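View pics/wrist10.png

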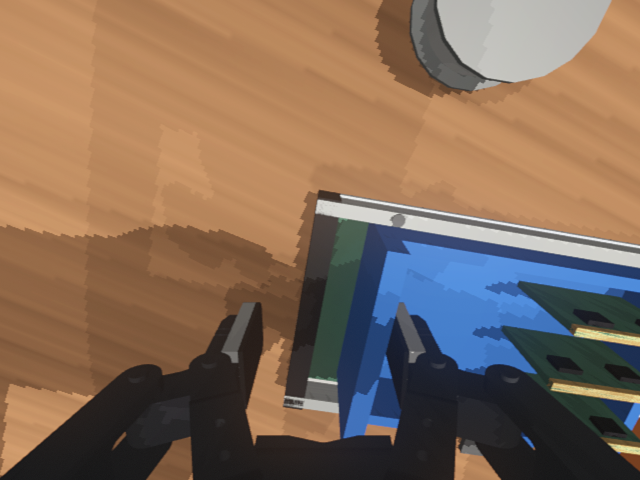

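The gate has shut behind the rack, and a strip of green about 13 mm wide is left before the stop. I'll finish slowly, watching the wrist force.

{"method": "carry_out", "body": {"rot": [[0,0,0],[0,0,0],[0,0,0],[0,0,0],[0,0,0]], "travel": [[0.0015,-0.009,0],[0.003,-0.017,0],[0.0045,-0.025,0],[0.006,-0.033,0],[0.007,-0.039,0]], "fingers": [-0.18,-0.18,-0.18,-0.18,-0.18]}}

```text
t: 9.07
ee_pos: [0.5357, 0.2216, 0.0502]
ee_rot: [-0.0, 0.974, 0.225, 0.0]
wrist_force: [0.2, -1.5, 0.4]
gripper_width: 0.0503
```

{"method": "carry_out", "body": {"rot": [[0,0,0],[0,0,0],[0,0,0],[0,0,0],[0,0,0]], "travel": [[0.0006,-0.0035,0],[0.0012,-0.007,0],[0.0012,-0.007,0],[0.0012,-0.007,0],[0.0012,-0.007,0]], "fingers": [-0.18,-0.18,-0.18,-0.18,-0.18]}}

```text
t: 9.48
ee_pos: [0.535, 0.2236, 0.0502]
ee_rot: [-0.0, 0.974, 0.225, -0.0]
wrist_force: [-0.4, 0.3, 0.0]
gripper_width: 0.0505
```

```bash
python3 - <<'E'
from h import *
import cv2
im=ctrl.read_camera("wrist"); cv2.imwrite("pics/wrist11.png",im[:,:,::-1])
plan([(230,-5,50,10)])
E
```

```text
at [230.2  -5.1] 50.2 9.91 F [-0.3  0.2 -0.2]
[-0.     0.001  0.001] rotz -0.001
```

View pics/wrist11.png

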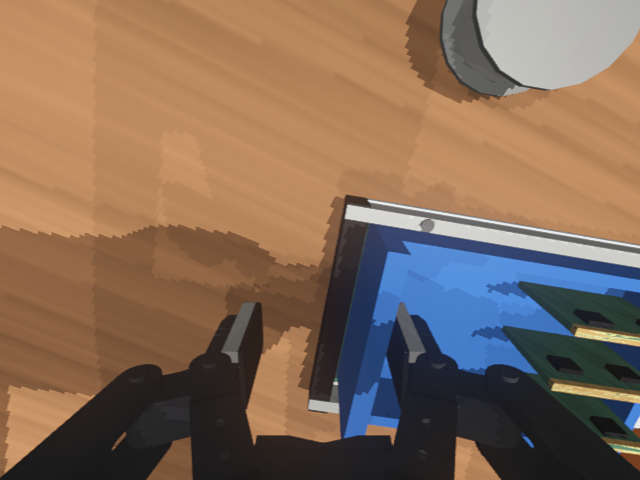

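Only a sliver of green is left, and there's no force from the stop yet. I'll press on a few millimetres.

{"method": "carry_out", "body": {"rot": [[0,0,0],[0,0,0],[0,0,0],[0,0,0],[0,0,0]], "travel": [[0.0006,-0.0035,0],[0.0012,-0.007,0],[0.0012,-0.0085,0],[0.0015,-0.01,0],[0.0015,-0.01,0]], "fingers": [-0.18,-0.18,-0.18,-0.18,-0.18]}}

```text
t: 9.95
ee_pos: [0.5341, 0.2264, 0.0502]
ee_rot: [0.0, 0.974, 0.225, -0.0]
wrist_force: [0.8, -1.1, 0.1]
gripper_width: 0.0502
```

```bash
python3 - <<'E'
from h import *
plan([(235,-5,50,10)])
E
```

```text
at [233.1  -5. ] 50.2 9.91 F [ 0.8 -1.1  0.1]
[ 0.001 -0.006  0.001] rotz -0.001
```

{"method": "carry_out", "body": {"rot": [[0,0,0],[0,0,0],[0,0,0],[0,0,0],[0,0,0]], "travel": [[0.0006,-0.0035,0],[0.0012,-0.007,0],[0.0012,-0.007,0],[0.0012,-0.007,0],[0.0012,-0.007,0]], "fingers": [-0.18,-0.18,-0.18,-0.18,-0.18]}}

```text
t: 10.37
ee_pos: [0.5339, 0.2271, 0.0502]
ee_rot: [0.001, 0.974, 0.225, -0.0]
wrist_force: [1.3, -7.5, -0.1]
gripper_width: 0.0505
```

```bash
python3 - <<'E'
from h import *
import cv2
im=ctrl.read_camera("wrist"); cv2.imwrite("pics/wrist12.png",im[:,:,::-1])
plan([(235,-5,50,10)])
E
```

```text
at [233.9  -5. ] 50.2 9.88 F [ 1.4 -8.6  0.8]
[ 0.001 -0.004  0.001] rotz -0.001
```

View pics/wrist12.png

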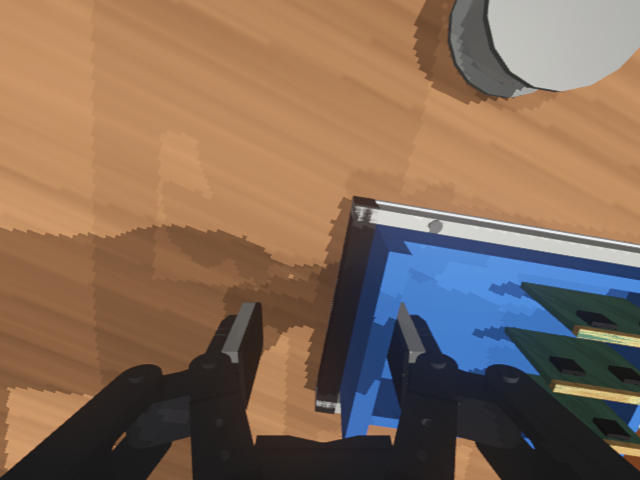

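The wrist force has risen to 8.6 N and no green shows, so the rack is against the stop. I'll back the finger off the plate and lift out.

{"method": "carry_out", "body": {"rot": [[0,0,0],[0,0,0],[0,0,0],[0,0,0],[0,0,0]], "travel": [[-0.002,0.012,0],[-0.005,0.028,0],[-0.005,0.028,-0.03],[-0.005,0.028,-0.12],[-0.005,0.028,-0.25]], "fingers": [-0.18,-0.18,-0.18,-0.18,-0.18]}}

```text
t: 10.83
ee_pos: [0.5329, 0.2194, 0.1224]
ee_rot: [0.0, 0.974, 0.225, -0.004]
wrist_force: [1.0, 0.3, -1.8]
gripper_width: 0.0505
```

{"method": "carry_out", "body": {"rot": [[0,0,0],[0,0,0],[0,0,0],[0,0,0],[0,0,0]], "travel": [[0,-0.1,-0.1],[0,-0.2,-0.2],[0,-0.3,-0.3],[0,-0.4,-0.3],[0,-0.4,-0.3]], "fingers": [-0.18,-0.18,-0.18,-0.18,-0.18]}}

```text
t: 11.25
ee_pos: [0.4822, 0.3335, 0.2197]
ee_rot: [-0.002, 0.974, 0.227, 0.003]
wrist_force: [0.2, -0.1, 0.4]
gripper_width: 0.0504
```

```bash
python3 - <<'E'
from h import *
import cv2
im=ctrl.read_camera("top"); cv2.imwrite("pics/top13.png",cv2.resize(im[150:330,155:445,::-1],None,fx=2.75,fy=2.75,interpolation=cv2.INTER_CUBIC))
im=ctrl.read_camera("scene"); cv2.imwrite("pics/scene13.png",cv2.resize(im[130:390,180:450,::-1],None,fx=2.3,fy=2.3,interpolation=cv2.INTER_CUBIC))
plan([(235,-5,50,10)])
E
```

```text
at [346.3  15.9] 216.2 10.07 F [-0.4 -0.3 -0.6]
[0.003 0.378 0.554] rotz 0.001
```

View pics/top13.png

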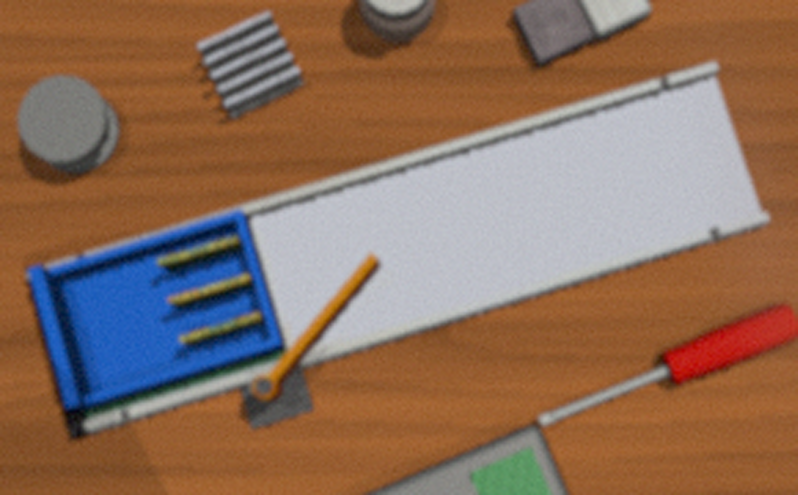

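View pics/scene13.png

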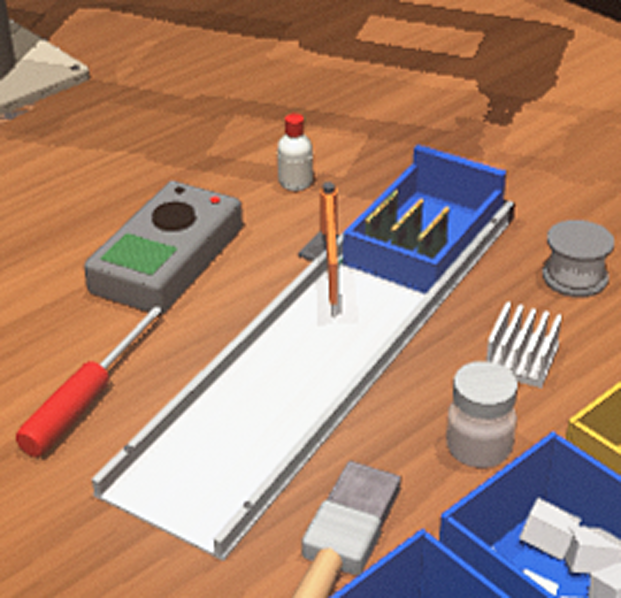

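```bash
python3 - <<'E'
from h import *
inv=lambda w:(CR.T@(w[:2]-O)*1e3).round(1)
tc=lambda u,v:(155+(u+.5)/2.75-.5,150+(v+.5)/2.75-.5)
for n,uv,z in [("rear-",(245,212),.038),("rear+",(285,348),.038),("tip",(376,259),.062),("hinge",(262,387),.068),("stopcorner",(75,433),.018)]: print(n,inv(ray("top",tc(*uv),z)))
s=ctrl.get_state(); print(s["t"],s["joint_velocities"].round(3))
ctrl.job_done()
E
```

```text
rear- [ 85.1 -43.7]
rear+ [85.1 42.7]
tip [17.3 10.2]
hinge [102.   63.2]
stopcorner [223.1  53.1]
11.35 [-0.038  0.018  0.025 -0.01  -0.004 -0.009]
the job is handed in; nothing more can be done
```

The rack is home against the end stop, the gate has shut behind it, and I handed the job in at 11.35 s. `job_done()` gives no verdict.

**What I did:**
- I lowered the half-open gripper so one finger sat in the rack's pocket and the other just ahead of the front plate. I then pushed the rack up to the gate.
- Turning the hand 40° made the front finger open the gate and hold it while the other finger pushed the rack's front past the leaf end.
- I swung the front finger back into the chute. The leaf dropped onto the rack's side and shut by itself as the rack was pushed home. Then I backed off and lifted out.

**Gate pass check:** the rack front was at chute x of about 27–33 mm, inside the judged window. The leaf was almost parallel to the chute, at about 0.55 rad, and about 10 mm clear of the rack's side, so only the finger was holding it. I had no direct reading of the contact force on the gate. The wrist showed about 4 N there, which includes the rack push.

**End checks:**
- **Rack position:** the push ended with the wrist force rising to 8.6 N and no green left in front of the plate. The rear corners measured x = 85.1 mm and y = −43.7 and 42.7 mm, so the front is at about 215 mm, centred to within about 1 mm and straight.
- **Gate:** the leaf tip is back at its starting pixel, so the gate is shut.
- **Bystanders:** the ones visible in the last pictures look unmoved. I compared those by eye only.
- **Arm:** it was clear of everything. The joints were still settling, at under 0.04 rad/s, when I handed in.

**Small disagreement:** the hinge measured about 2 mm further along the chute than its stated position. That is within the calibration error.

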